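# Load the goldsmith's bench scale with its check weight

### The arm

A 6-joint arm with a two-finger parallel gripper is mounted at the origin on the work surface. World frame = base frame: x ahead of the robot, y to its left, z up, the work surface at z = 0. Lengths are in mm, angles in rad, forces in N, time in s.
With the tool pointing down it reaches from about 300 to 775 mm from the base axis. Payload 14.6 kg.
Tool frame: the origin (TCP) lies on the mounting face of the last link; the fingertips stand 199 mm ahead of it and the grasp point (between the pads) lies 180 mm ahead of it; z points along the fingers, y is the line along which they close (so a half turn about z gives the same grasp; the last joint's range is limited). The gripper opens to 94 mm and grips with 3 to 60 N. Pads are 16 mm wide; open, the fingers measure 119 mm over their backs; the gripper's body (75 mm by 177 mm) begins 78 mm behind the grasp point.
Start: joints at [1.085, 0.3, 1.521, -0, 1.321, -0.067], TCP at [223.662, 502.46, 404.646] pointing down, gripper open.
Joint ranges: [-3.03, 3.03], [-0.79, 2.21], [0.23, 2.52], [-1.04, 4.18], [0, 3.07], [-2.55, 2.55]. Speed limits (rad/s): [2.22, 2.22, 2.57, 3.14, 3.14, 3.14].

### API

Orientations are given as [roll, pitch, yaw] about the fixed x, y, z axes, in that order (R = Rz(yaw) Ry(pitch) Rx(roll)).
In Python, from cell import manip gives the robot as it stands. The module is installed in compiled form; this text tells all that it offers.
- The arm moves only by the shell command python3 -m creep 'ROWS' [FORCE]. ROWS is a JSON object of lists of equal length, an entry for each row: "slide": the shift along the world's x, y, z in cm, a list of three; "turn": the turn about the world's z in rad; "claw": the opening, from 0 (shut) to 1 (fully open). A call has 1 to 8 rows; each row shifts and turns the commanded pose from where the row before left it; what a row does not reach is not made up. A row lasts 1/8 s, in which the tool goes at most 62.5 mm and 10.7 degrees, less where a joint would pass 70% of its speed; a pose out of reach is approached as far as the arm can. A call with a gripper value outside its range is refused whole. The fingers move at their own pace and stop on an object; FORCE is the grip in N (left out, the last holds). Time passes only in rows, so rows that do not move let the fingers close. It gives the time, the measured TCP pose, the force, the opening and the grip force at its end, in the units of the state.
- manip.read_state(): the state, without advancing time (a new reading comes with each control period).
- manip.camera(name): name is "side" or "top"; returns (picture, depth): 420x560x3 uint8, red, green, blue; 420x560 float32, mm along the optical axis (not along the pixel's ray), 0 where there is no reading.
- manip.calibration(name): a dict with "intrinsics" (3x3 intrinsics, pixels), "pose" (4x4, takes a point from camera to world coordinates). Camera axes: x right, y up, looking along -z (the intrinsics and any distortion apply to the point x, -y, -z); pixel columns grow to the right and rows downward; lengths in mm; the calibration is good to about 2 mm. A picture is of the moment at which its call begins. calibration takes no time and is no camera call.
- manip.sign_off(): hands the job in; it is judged then, once.
Trained networks look in the newest picture that a camera, given by its name, has taken for a name from the list of things; names that differ only in an ending like _2 or _b are one class to them, and where a whole thing is asked for, a point or a joint stands for the part that bears it (a point fixed in the world has none). Each returns a list of dicts, best first, with "score" (0 to 1); they miss things now and then, are a little off and sometimes report something else, mostly with a low value. They report only what shows in the picture. A call takes as long as a camera call. They do not tell look-alikes from the thing itself.
- manip.cut_out(query, camera): "mask" (420x560 bool, what is visible of it) and "position" ([column, row] in pixels, amid what is visible of it).
The state is a dict: "clock": time; "joints": joint angles; "qd": joint speeds; "effort": joint torques, N m; "eef_pos": TCP position; "eef_rot": TCP orientation; "wrist_force": force on the tool from outside, world axes, zero at the start; "moment": the same for the moment, N m; "finger_gap": finger opening in mm; "finger_force": force on a finger pad.
Only numpy, scipy, OpenCV 4.12 (cv2) and the standard library are available. Lean on these libraries where they do the work, as an engineer would, in place of code of your own. Each camera call takes 0.05 s, during which the arm holds its last target. There are 200 camera calls.

### The job

Free the scale's pan by pulling its red lock knob fully out. Then lift the brass check weight off its sloping rest, stand it upright on the round cork pad and let go, take it again from above and set it upright and centred inside the dark ring on the scale's pan, lowering it gently until the sprung pan takes it before you let go, neither dropping it nor driving the pan down towards its stop. Leave the pan free and carrying the released weight, and do not push the other tools and things about.

Things in the scene. Friction and masses are not known exactly. Their poses are not given: they have to be found in the camera images.
- weight: Brass check weight, about 0.4 kg: body 34 mm in diameter, 46 mm long, then neck 12 mm in diameter, 14 mm long, then knob 22 mm in diameter, 16 mm long; 76 mm in all. Origin at the centre of its flat foot, z along its axis to the knob; centre of mass 30 mm from the foot. It starts lying in the rest, knob uppermost, axis 40 degrees above level, towards the rest's +x.
- weight_knob (a point): Centre of the weight's knob, on its axis 68 mm from the foot.
- rest: Fixed dark-wood rest: base 100 x 66 x 10 mm, two sloping 8 mm rods, 26 mm wide over all, under the weight, and a 22 mm wide stop at its foot. Origin on the bench under the base's centre, x horizontal along the weight from foot to knob. The weight's foot centre lies at x = -35 mm, z = 48 mm. Both sides of the weight are open to the fingers.
- pad: Round cork pad, 80 mm in diameter, 5 mm thick, fixed flat on the bench; origin at the centre of its underside.
- pad_top (a point): Centre of the cork pad's top.
- scale: White bench scale, fixed: housing 190 (x) x 150 (y) mm, top 45 mm above the bench; origin on the bench under its centre, its front with the lock knob faces its -x. A clear square draught shield, 110 mm inside, 3 mm walls, rises to 90 mm above the bench about the pan.
- pan_top (a point): Centre of the flat top of the round steel pan (80 mm in diameter), 65 mm above the bench when empty; it moves with the pan. It lies at x = 25 mm, y = 0 of the scale. A dark ring, 46 mm inner diameter, is marked about it.
- pan (a joint): How far the sprung pan has sunk, m: 0 empty, stop at 0.014. The weight makes it sink about 0.005. It cannot sink while the lock knob is home.
- lock_grip (a point): Centre of the red lock knob, a cylinder 24 mm in diameter and 16 mm long with its axis along the scale's x, standing in front of the scale 31 mm above the bench, 33 mm off the front face when home. It can be pinched from above, the fingers closing along the scale's y.
- lock (a joint): How far the lock knob has been pulled out towards the scale's -x, m: 0 home (pan locked), 0.024 fully out (pan free). A detent holds it at both ends; about 5 to 10 N is needed to pass it.
- small_weight: Bystander: small upright steel weight, 24 mm in diameter, 44 mm high; origin under its centre.
- screwdriver: Bystander: screwdriver lying on the bench along its x.
- file: Bystander: flat hand file with a round wooden handle, 250 mm long, lying along its x.
- jar: Bystander: small amber jar, 44 mm in diameter, 50 mm high; origin under its centre.
- tin: Bystander: flat open tin, 85 x 65 x 20 mm; origin under its centre.
- pliers: Bystander: pliers with blue handles, lying flat, about 170 mm long along x.
Mind the look-alikes: they are no part of the job. What is shaped like the weight but blue or green is not meant.

How it is judged (in metres and radians):
On the way, in this order (a step that is already met when the one before it is completed fails the run):
1. the lock knob is pulled fully out (past 20 mm) while the weight still lies in its rest (value of joint lock above 0.02 m and angle between weight's own z axis and vertical above 0.7 rad), for 0.1 s.
2. the weight stands upright on the cork pad (within 0.1 rad, its axis within 23 mm of the pad's centre, foot on the pad's top), let go (angle between weight's own z axis and vertical below 0.1 rad and horizontal distance between weight and pad_top below 0.023 m and distance between weight and pad_top below 0.0235 m and contact force between weight and pad above 1 N and contact force between the fingers and weight below 0.05 N and linear speed of weight below 0.02 m/s), for 0.2 s.
At the end, for the whole second after the job is handed in: The lock knob is out (past 20 mm) and the weight stands upright (within 0.08 rad) and at rest on the pan, its axis within 6 mm of the pan's centre (foot inside the dark ring), released, the pan sunk 3 to 9 mm under it (value of joint lock above 0.02 m and angle between weight's own z axis and vertical below 0.08 rad and horizontal distance between weight and pan_top below 0.006 m and z of weight in the frame of pan_top between -0.003 and 0.003 m and contact force between weight and pan above 1.5 N and value of joint pan between 0.003 and 0.009 m and linear speed of weight below 0.02 m/s and contact force between the fingers and weight below 0.05 N); the robot touches nothing.
It fails at once if the pan is driven down towards its stop (more than 10 mm) (value of joint pan above 0.01 m).
It fails at once if the weight is dropped or slammed onto the pan (pan moving down faster than 0.2 m/s) (velocity of joint pan above 0.2 m/s).
It fails at once if one of the other tools or things is pushed more than 30 mm (distance of any of small_weight, screwdriver, file, jar, tin, pliers from where it was at the start of the episode above 0.03 m).
It also fails if it takes over 64 s, if anything falls off the work surface, if the arm or the gripper's body presses on something with over 40 N, if the wrist force passes 120 N, or if a joint passes its speed limit or range.

## Working session

There is one attempt and no reset: what is moved stays moved. The work goes in short steps, Python scripts to look and compute and a shell command to move; the robot and the scene stay as the last step left them, time stands still between calls to the robot, and variables do not carry over. Pictures are saved under pics/ and viewed, at most 10 in all, crops included, and the job is handed in when it is done.

```bash
mkdir -p pics; cat > h.py <<'E'
import numpy as np, cv2
from cell import manip
def cloud(name,d):
    c=manip.calibration(name);K=np.array(c['intrinsics']);P=np.array(c['pose'])
    v,u=np.indices(d.shape)
    x=(u-K[0,2])/K[0,0]*d;y=(v-K[1,2])/K[1,1]*d
    p=np.stack([x,-y,-d,np.ones_like(d)],-1)
    w=p@P.T
    return w[...,:3]
E
python3 - <<'E'
from h import *
print(manip.read_state())
for n in ['top','side']:
    im,d=manip.camera(n); np.save(n+'.npy',d); cv2.imwrite(f'pics/{n}0.png',im[...,::-1])
    print(n,manip.calibration(n))
    W=cloud(n,d)
    for q in ['weight','rest','pad','scale','pan_top','lock_grip']:
        for r in manip.cut_out(q,n)[:3]:
            m=r['mask']&(d>0); print(q,round(r['score'],2),np.round(r['position']),m.sum(),np.round(np.median(W[m],0)) if m.any() else '')
E
```

```text
{'clock': 0.0, 'joints': array([ 1.08540571e+00,  3.00505276e-01,  1.52155950e+00, -1.74364636e-05,
        1.32070050e+00, -6.66125634e-02]), 'qd': array([-0.00037702, -0.00055979, -0.00058839, -0.00122888,  0.0004011 ,
        0.00044481]), 'effort': array([-7.49063183e-04, -5.31810093e+01, -3.52744353e+01,  7.07768602e-02,
        2.43422430e-02, -9.95453934e-05]), 'eef_pos': array([223.6543265 , 502.44876678, 404.07657649]), 'eef_rot': array([-3.14042151e+00, -6.12020820e-05,  2.72281889e+00]), 'wrist_force': array([-0.05725534,  0.56273354,  0.18124109]), 'moment': array([-0.00302428, -0.01563549, -0.01057492]), 'finger_force': 0.0, 'finger_gap': 94.23070801020829}
top {'intrinsics': array([[529.74444582,   0.        , 288.06193094],
       [  0.        , 529.74444582, 206.10365433],
       [  0.        ,   0.        ,   1.        ]]), 'pose': array([[-1.08746608e-01,  9.69688209e-01, -2.18812598e-01,
         2.82026235e+02],
       [-9.94055829e-01, -1.07232432e-01,  1.88205598e-02,
         3.09431890e+01],
       [-5.21373205e-03,  2.19558611e-01,  9.75585380e-01,
         1
[... 864 characters left out ...]
   1.63318682e+01],
       [-5.58110932e-01,  4.01236192e-01, -7.26306895e-01,
        -7.74268564e+02],
       [-8.78274790e-03,  8.72409392e-01,  4.88696958e-01,
         6.22300045e+02],
       [ 0.00000000e+00,  0.00000000e+00,  0.00000000e+00,
         1.00000000e+00]])}
weight 0.73 [242. 312.] 496 [ 309. -208.   24.]
weight 0.7 [292. 298.] 429 [ 414. -235.   24.]
weight 0.68 [338. 265.] 425 [ 542. -240.   72.]
rest 0.86 [344. 282.] 882 [ 548. -247.    9.]
pad 0.94 [311. 246.] 413 [597. -61.   3.]
scale 0.92 [262. 198.] 2569 [573. 152.  45.]
lock_grip 0.49 [234. 209.] 175 [488. 160.  42.]
lock_grip 0.29 [364. 227.] 566 [769. -87.   6.]
lock_grip 0.22 [348. 347.] 1151 [ 435. -395.   12.]
```

```bash
python3 - <<'E'
import cv2
im=cv2.imread('pics/top0.png')
cv2.imwrite('pics/top0c.png',cv2.resize(im[130:340,170:470],None,fx=2.66,fy=2.66,interpolation=cv2.INTER_CUBIC))
E
```

```text
(no output)
```

View pics/top0c.png

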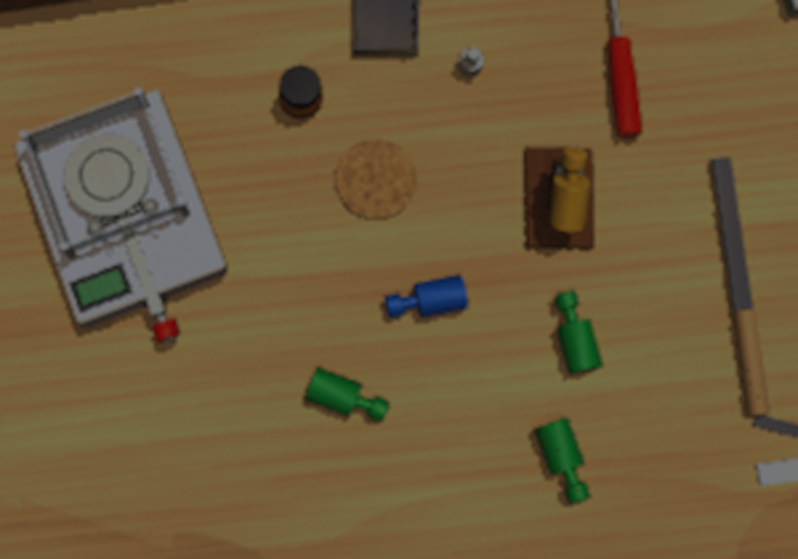

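View pics/side0.png

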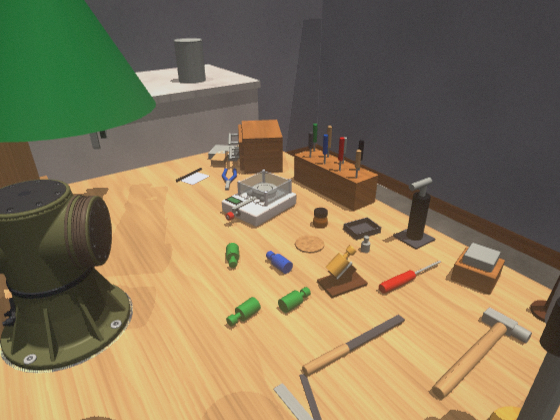

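The top crop shows several look-alikes; positions are in full top-image pixels:
- The brass weight lies in the dark-wood rest at about (385,203).
- The blue one is at (333,241).
- The green ones are at (300,278), (387,256) and (381,299).

Only the brass one fits the description: it is yellow and lies sloping in the rest with its knob up, and this enlarged crop confirms it. The red lock knob is at (232,253), the pan at (210,196) and the pad at (311,197).

```bash
cat > meas.py <<'E'
from h import *
import sys
for n in ['top','side']:
    im,d=manip.camera(n); W=cloud(n,d)
    hsv=cv2.cvtColor(im,cv2.COLOR_RGB2HSV); ok=d>0
    x,y,z=W[...,0],W[...,1],W[...,2]
    red=ok&((hsv[...,0]<6)|(hsv[...,0]>174))&(hsv[...,1]>150)&(abs(x-500)<50)&(abs(y-165)<40)
    p=W[red]; print(n,'red',red.sum(),np.round(np.median(p,0),1),np.round(p.min(0)),np.round(p.max(0)), 'top', np.round(p[p[:,2]>36].mean(0),1))
    hs=ok&(abs(z-45)<5)&(abs(x-585)<150)&(abs(y-188)<130)
    print(' housing',hs.sum(),cv2.minAreaRect(W[hs][:,:2].astype(np.float32)))
    pn=ok&(abs(z-65)<5)&(np.hypot(x-617,y-197)<45); q=W[pn]
    print(' pan',pn.sum(),q.mean(0).round(1),cv2.minEnclosingCircle(q[:,:2].astype(np.float32)))
    r=next((r for r in manip.cut_out('pad',n)),None)
    q=W[r['mask']&ok&(z<9)]; print(' pad',q.mean(0).round(1),cv2.minEnclosingCircle(q[:,:2].astype(np.float32)))
    bs=ok&(z<18)&(z>6)&(abs(x-548)<75)&(abs(y+222)<50)
    print(' base',bs.sum(),cv2.minAreaRect(W[bs][:,:2].astype(np.float32)))
    w=ok&(z>30)&(abs(x-548)<65)&(abs(y+222)<45); q=W[w]
    print(' weight',len(q),q.min(0).round(),q.max(0).round())
    for lo in range(490,610,10):
        s=q[(q[:,0]>=lo)&(q[:,0]<lo+10)]
        if len(s)>4: print('  ',lo,len(s),s[:,1].min().round(1),s[:,1].max().round(1),np.median(s[:,1]).round(1),s[:,2].max().round(1))
    np.save(n+'W.npy',W)
E
python3 meas.py
```

```text
top red 53 [470.7 157.5  39.8] [462. 147.  -7.] [485. 171.  47.] top [469.8 156.9  40.3]
 housing 2607 ((573.0243530273438, 184.42453002929688), (229.0418701171875, 149.15724182128906), 15.390193939208984)
 pan 743 [616.2 196.5  64.7] ((615.0115356445312, 196.39279174804688), 41.951576232910156)
 pad [598.9 -57.2   3.9] ((599.3916625976562, -57.50078201293945), 41.43701934814453)
 base 502 ((548.2097778320312, -225.809814453125), (92.66175842285156, 145.11727905273438), 83.40608978271484)
 weight 401 [ 515. -249.   32.] [ 591. -212.  106.]
   510 12 -240.7 -219.3 -229.6 65.6
   520 62 -243.6 -211.7 -226.5 72.9
   530 64 -245.9 -212.3 -224.9 84.1
   540 69 -246.5 -213.7 -229.0 94.8
   550 51 -247.4 -214.4 -228.4 89.6
   560 52 -248.7 -215.8 -230.8 103.6
   570 60 -246.9 -221.6 -230.2 106.1
   580 29 -244.6 -223.5 -230.2 102.6
side red 27 [468.6 148.4  39.2] [460. 142.  33.] [477. 162.  44.] top [468.4 152.3  39.4]
 housing 787 ((571.3300170898438, 181.5765380859375), (219.24951171875, 150.42852783203125), 14.057283401489258)
 pan 131 [622.3 203.3  63.4] ((621.10595703125, 203.69615173339844), 34.88882064819336)
 pad [596.1 -62.5   3.1] ((600.0829467773438, -57.37200927734375), 46.38945770263672)
 base 577 ((559.216552734375, -235.30519104003906), (66.5782699584961, 100.80203247070312), 82.81928253173828)
 weight 571 [ 514. -252.   30.] [ 585. -218.  103.]
   510 29 -244.8 -220.1 -233.6 68.0
   520 94 -249.0 -218.1 -238.7 73.8
   530 97 -249.3 -220.8 -242.2 80.6
   540 107 -250.4 -218.3 -244.0 88.6
   550 69 -252.0 -220.0 -245.7 87.8
   560 95 -249.3 -230.7 -245.7 98.6
   570 71 -249.8 -229.7 -246.4 102.6
   580 9 -249.9 -245.4 -248.1 95.9
```

```bash
python3 -m creep '{"slide":[[3.07,-4.32,-1],[3.07,-4.32,-1],[3.07,-4.32,-1],[3.07,-4.32,-1],[3.07,-4.32,-1],[3.07,-4.32,-1],[3.07,-4.32,-1],[3.07,-4.32,-1]],"turn":[0.085,0.085,0.085,0.085,0.085,0.085,0.085,0.085],"claw":[1,1,1,1,1,1,1,0.7]}' 20; python3 -m creep '{"slide":[[0,0,0],[0,0,0]],"turn":[0,0],"claw":[0.7,0.7]}'
```

```text
clock: 1.9
eef_pos: [470.1, 155.3, 324.5]
eef_rot: [3.142, 0.001, -2.878]
wrist_force: [0.3, 0.8, -0.2]
finger_gap: 87.4
finger_force: 0.0
clock: 2.15
eef_pos: [469.1, 157.2, 324.7]
eef_rot: [3.141, -0.0, -2.882]
wrist_force: [-0.1, 0.5, -0.4]
finger_gap: 67.6
finger_force: 0.0
```

```bash
python3 -m creep '{"slide":[[0,0,-4],[0,0,-4],[0,0,-3],[0,0,0],[0,0,0],[0,0,0],[0,0,0]],"turn":[0,0,0,0,0,0,0],"claw":[0.6,0.6,0.6,0.6,0.1,0.1,0.1]}' 25; python3 -m creep '{"slide":[[0,0,0],[0,0,0],[0,0,0]],"turn":[0,0,0],"claw":[0.1,0.1,0.1]}'
```

```text
clock: 3.02
eef_pos: [469.4, 157.0, 215.5]
eef_rot: [-3.142, 0.002, -2.88]
wrist_force: [0.6, -0.6, -0.3]
finger_gap: 30.2
finger_force: 0.0
clock: 3.4
eef_pos: [469.6, 156.2, 215.3]
eef_rot: [-3.14, 0.001, -2.88]
wrist_force: [2.0, -9.5, 3.9]
finger_gap: 23.2
finger_force: 25.0
```

```bash
python3 -m creep '{"slide":[[-0.5,-0.15,0],[-0.5,-0.13,0],[-0.5,-0.13,0],[-0.5,-0.13,0],[-0.5,-0.13,0],[0,0,0],[0,0,0]],"turn":[0,0,0,0,0,0,0],"claw":[0.1,0.1,0.1,0.1,0.1,0.1,0.1]}' 35
```

```text
clock: 4.28
eef_pos: [445.5, 149.7, 215.4]
eef_rot: [-3.14, 0.005, -2.881]
wrist_force: [14.1, -4.8, -7.6]
finger_gap: 23.2
finger_force: 35.0
```

```bash
python3 -m creep '{"slide":[[0,0,0],[0,0,0],[0,0,0],[0,0,0],[0,0,5],[0,0,6],[0,-4,2],[0,-4,0]],"turn":[0,0,0,0,0,0,0,0],"claw":[0.7,0.7,0.7,0.7,0.7,0.7,0.7,0.7]}' 6; python3 meas.py | grep red
```

```text
clock: 5.28
eef_pos: [444.2, 69.4, 346.4]
eef_rot: [-3.141, 0.003, -2.879]
wrist_force: [-0.2, 1.0, -0.2]
finger_gap: 65.8
finger_force: 0.0
  return _methods._mean(a, axis=axis, dtype=dtype,
  ret = um.true_divide(
Traceback (most recent call last):
  File "meas.py", line 8, in <module>
    p=W[red]; print(n,'red',red.sum(),np.round(np.median(p,0),1),np.round(p.min(0)),np.round(p.max(0)), 'top', np.round(p[p[:,2]>36].mean(0),1))
                                                                          ~~~~~^^^
ValueError: zero-size array to reduction operation minimum which has no identity
```

```bash
sed -i 's/abs(x-500)<50)/abs(x-480)<70)/' meas.py; python3 -m creep '{"slide":[[1.66,-3.82,-0.2],[1.66,-3.82,-0.2],[1.66,-3.82,-0.2],[1.66,-3.82,-0.2],[1.66,-3.82,-0.2],[1.66,-3.82,-0.2],[1.66,-3.82,-0.2],[1.66,-3.82,-0.2]],"turn":[-0.049,-0.049,-0.049,-0.049,-0.049,-0.049,-0.049,-0.049],"claw":[0.6,0.6,0.6,0.6,0.6,0.6,0.6,0.6]}' 6; python3 meas.py | grep -E "red|pan|pad|housing"
```

```text
clock: 6.32
eef_pos: [577.5, -236.7, 328.4]
eef_rot: [3.141, -0.0, 3.009]
wrist_force: [0.3, -0.2, -0.7]
finger_gap: 56.1
finger_force: 0.0
top red 51 [447.8 151.3  40.1] [439. 142.  -6.] [460. 165.  46.] top [447.6 151.3  41. ]
 housing 2611 ((560.7979125976562, 181.44139099121094), (252.42433166503906, 149.44989013671875), 15.159271240234375)
 pan 744 [616.1 196.4  64.8] ((614.3692626953125, 197.4733123779297), 42.026546478271484)
 pad [599.6 -57.8   4. ] ((599.808349609375, -58.53773498535156), 41.280906677246094)
side red 24 [446.6 142.5  38.5] [440. 137.  31.] [454. 157.  43.] top [446.7 145.   39.7]
 housing 771 ((559.421875, 178.14004516601562), (252.0855255126953, 149.331787109375), 14.367955207824707)
 pan 130 [622.1 203.4  63.4] ((622.50390625, 205.58328247070312), 35.15697479248047)
 pad [595.8 -62.5   3. ] ((601.0120239257812, -56.635250091552734), 45.65965270996094)
```

```bash
python3 -m creep '{"slide":[[0,0,-2],[0,0,-2],[0,0,-1.6],[0,0,0],[0,0,0],[0,0,0],[0,0,0]],"turn":[0,0,0,0,0,0,0],"claw":[0.55,0.55,0.55,0.5,0.1,0.1,0.1]}' 8; python3 -m creep '{"slide":[[0,0,0],[0,0,0],[0,0,0]],"turn":[0,0,0],"claw":[0.1,0.1,0.1]}'
```

```text
clock: 7.4
eef_pos: [577.1, -235.5, 273.2]
eef_rot: [-3.141, 0.001, 3.011]
wrist_force: [-0.8, -1.9, 2.1]
finger_gap: 21.7
finger_force: 8.0
clock: 7.78
eef_pos: [577.2, -235.6, 273.1]
eef_rot: [-3.141, 0.001, 3.011]
wrist_force: [-0.3, -2.3, 5.5]
finger_gap: 21.6
finger_force: 8.0
```

```bash
python3 - <<'E'
from h import *
im,d=manip.camera('side'); c=im[190:320,270:420,::-1]
cv2.imwrite('pics/g1.png',cv2.resize(c,None,fx=4,fy=4,interpolation=cv2.INTER_CUBIC))
E
```

```text
(no output)
```

View pics/g1.png

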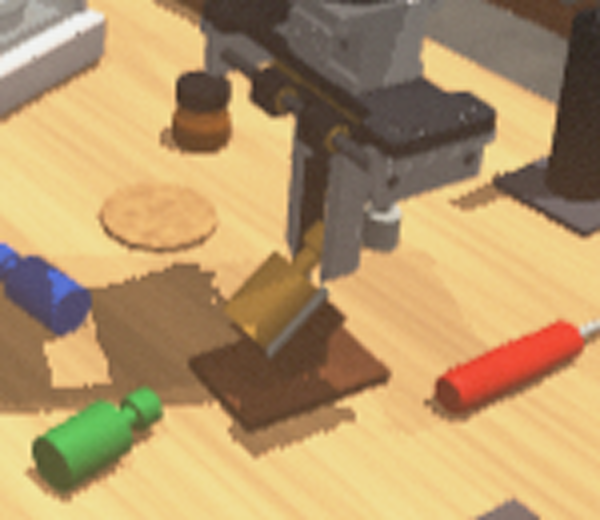

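The crop shows the brass weight's knob between the fingers, at about (312,245) in the crop. Its foot is still on the rest's stop. I'll lift now.

```bash
python3 -m creep '{"slide":[[0,0,0.5],[0,0,1],[0,0,1],[0,0,1],[0,0,1],[0,0,1],[0,0,0],[0,0,0]],"turn":[0,0,0,0,0,0,0,0],"claw":[0.1,0.1,0.1,0.1,0.1,0.1,0.1,0.1]}' 8; python3 - <<'E'
from h import *
im,d=manip.camera('side'); c=im[190:320,270:420,::-1]
cv2.imwrite('pics/g2.png',cv2.resize(c,None,fx=4,fy=4,interpolation=cv2.INTER_CUBIC))
E
```

```text
clock: 8.82
eef_pos: [577.0, -235.4, 327.3]
eef_rot: [3.141, -0.0, 3.011]
wrist_force: [0.3, -0.2, -4.2]
finger_gap: 21.6
finger_force: 8.0
```

View pics/g2.png

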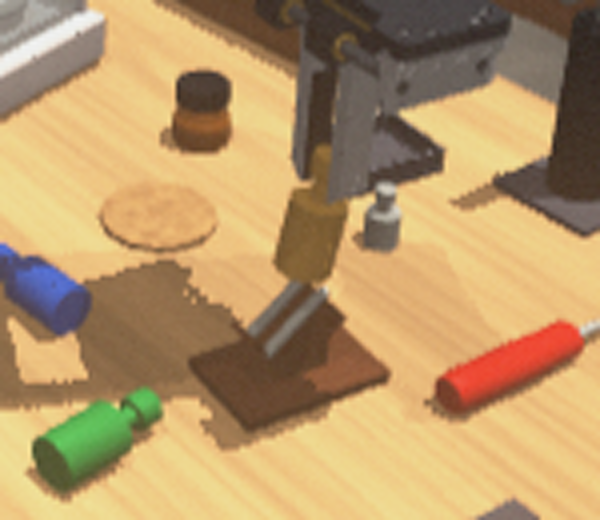

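The crop shows the weight hanging clear of the rest with its knob at about (325,165). It is nearly upright, with the foot leaning slightly towards -x. Next I'll carry it over the pad and measure the lean.

```bash
python3 -m creep '{"slide":[[0.4,3.5,0],[0.4,3.5,0],[0.4,3.5,-0.5],[0.4,3.5,-1],[0.4,2.5,-1.5],[0.3,1.3,-1],[0,0,0],[0,0,0]],"turn":[0,0,0,0,0,0,0,0],"claw":[0.1,0.1,0.1,0.1,0.1,0.1,0.1,0.1]}' 6; cat > tilt.py <<'E'
from h import *
s=manip.read_state(); e=s['eef_pos']; print(e.round(1),s['finger_force'],s['wrist_force'].round(1))
for n in ['side','top']:
    im,d=manip.camera(n); W=cloud(n,d)
    hsv=cv2.cvtColor(im,cv2.COLOR_RGB2HSV)
    m=(d>0)&(np.hypot(W[...,0]-e[0],W[...,1]-e[1])<45)&(W[...,2]<e[2]-185)&(W[...,2]>(e[2]-180-68-15))&(W[...,2]>8)&(hsv[...,1]>110)
    q=W[m]; print(n,len(q))
    if n=='side':
        f=q[:,2].min()
        for lo in range(int(f),int(f)+70,10):
            t=q[(q[:,2]>=lo)&(q[:,2]<lo+10)]
            if len(t)>5: print(lo,len(t),t.mean(0).round(1),t.min(0).round(1),t.max(0).round(1))
    cv2.imwrite(f'pics/t{s["clock"]:.2f}{n}.png',im[...,::-1])
E
python3 tilt.py
```

```text
clock: 9.88
eef_pos: [600.1, -58.3, 288.1]
eef_rot: [-3.141, 0.001, 3.01]
wrist_force: [-0.6, -0.3, -3.3]
finger_gap: 21.5
finger_force: 6.0
[600.1 -58.3 288.1] 5.999771878123283 [-0.6 -0.3 -3.3]
side 243
31 35 [591.7 -68.2  36.5] [580.7 -75.6  31.2] [607.5 -52.8  40.9]
41 34 [590.5 -68.5  45.9] [580.9 -76.8  41. ] [607.2 -55.1  50.4]
51 40 [591.1 -68.4  55.8] [580.4 -77.4  51.1] [611.  -52.8  60.9]
61 42 [592.1 -68.4  66.2] [580.7 -75.8  61.3] [611.5 -51.3  70.9]
71 73 [593.8 -64.   76.9] [581.4 -75.9  71.3] [614.7 -44.1  80.3]
81 9 [595.2 -58.9  86.3] [592.9 -72.5  82.4] [604.4 -44.7  88.9]
91 10 [590.6 -59.3  96.6] [588.  -65.3  92.5] [595.  -46.  100.1]
top 0
```

```bash
python3 -m creep '{"slide":[[0,0,-0.8],[0,0,-0.8],[0,0,-0.6],[0,0,-0.2],[0,0,0]],"turn":[0,0,0,0,0],"claw":[0.1,0.1,0.1,0.1,0.1]}' 6;  python3 -m creep '{"slide":[[0,0,-0.2],[0,0,-0.2],[0,0,-0.1],[0,0,0]],"turn":[0,0,0,0],"claw":[0.1,0.1,0.1,0.1]}' 6
```

```text
clock: 10.6
eef_pos: [600.1, -57.4, 263.6]
eef_rot: [-3.142, -0.0, 3.011]
wrist_force: [-0.2, -0.6, -3.8]
finger_gap: 22.0
finger_force: 6.0
clock: 11.1
eef_pos: [600.3, -57.3, 259.6]
eef_rot: [3.141, 0.002, 3.011]
wrist_force: [-0.3, 2.4, 5.2]
finger_gap: 22.0
finger_force: 6.0
```

```bash
python3 tilt.py; ls pics; python3 - <<'E'
import cv2,glob,os
f=max(glob.glob('pics/*side.png'),key=os.path.getmtime)
cv2.imwrite('pics/g3.png',cv2.resize(cv2.imread(f)[170:290,250:400],None,fx=4,fy=4,interpolation=cv2.INTER_CUBIC))
E
```

```text
[600.3 -57.3 259.6] 6.000252217054367 [-0.3  2.4  5.2]
side 227
8 42 [590.7 -65.9  12.8] [582.6 -74.4   8. ] [612.5 -50.4  17.9]
18 38 [592.2 -67.8  23.1] [581.8 -75.7  18.4] [610.2 -47.9  28. ]
28 43 [590.9 -66.4  33.1] [581.8 -75.2  28.8] [609.2 -47.3  37.9]
38 40 [591.  -66.3  43.4] [580.5 -74.7  38.1] [607.  -47.7  47.8]
48 49 [595.4 -61.4  50.1] [583.2 -75.6  48.2] [613.2 -41.5  56.7]
58 9 [594.7 -59.8  62. ] [589.3 -76.7  58.9] [604.1 -42.8  67.9]
68 6 [589.3 -58.7  71.4] [587.7 -61.7  68.4] [590.9 -53.2  74.5]
top 0
g1.png
g2.png
side0.png
t11.10side.png
t11.10top.png
t9.88side.png
t9.88top.png
top0.png
top0c.png
```

View pics/g3.png

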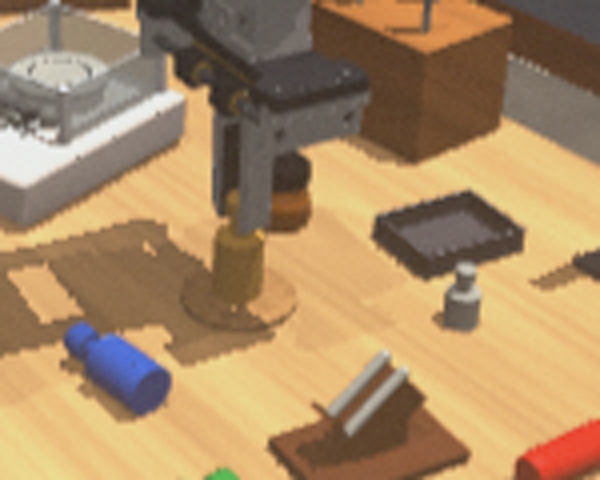

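The crop shows the weight standing upright on the cork pad, with its body at about (240,265). I'll open the fingers a little and let go.

```bash
python3 -m creep '{"slide":[[0,0,0.1],[0,0,0],[0,0,0],[0,0,0],[0,0,0],[0,0,0]],"turn":[0,0,0,0,0,0],"claw":[0.1,0.3,0.45,0.45,0.45,0.45]}' 6; python3 -m creep '{"slide":[[0,0,1.5],[0,0,3],[0,0,3],[-4,0,3],[-5,0,0],[-5,0,0],[0,0,0]],"turn":[0,0,0,0,0,0,0],"claw":[0.45,0.45,0.45,0.45,0.45,0.45,0.45]}'
cat > at.py <<'E'
from h import *
import sys
cx,cy,z0=map(float,sys.argv[1:4])
for n in ['top','side']:
    im,d=manip.camera(n); W=cloud(n,d); hsv=cv2.cvtColor(im,cv2.COLOR_RGB2HSV)
    x,y,z=np.moveaxis(W,-1,0); r=np.hypot(x-cx,y-cy)
    for lo,hi,nm in [(60,90,'knob'),(6,58,'body'),(42,52,'shoulder')]:
        m=(d>0)&(r<32)&(z>z0+lo)&(z<z0+hi); q=W[m]
        if len(q)>3: print(n,nm,len(q),q.mean(0).round(1),q.min(0).round(1),q.max(0).round(1))
    cv2.imwrite(f'pics/a{manip.read_state()["clock"]:.2f}{n}.png',im[...,::-1])
E
python3 at.py 600 -58 5
```

```text
clock: 11.95
eef_pos: [600.1, -57.5, 259.6]
eef_rot: [-3.142, -0.0, 3.011]
wrist_force: [-0.4, -0.5, 0.3]
finger_gap: 42.1
finger_force: 0.0
clock: 12.82
eef_pos: [457.9, -57.3, 366.0]
eef_rot: [-3.141, 0.001, 3.01]
wrist_force: [0.6, 0.7, 0.7]
finger_gap: 42.3
finger_force: 0.0
top knob 62 [598.8 -55.2  79.7] [589.8 -64.6  65.5] [611.  -46.1  85.1]
top body 35 [599.4 -56.   47.8] [585.9 -71.2  12.5] [613.9 -40.4  57.6]
top shoulder 26 [601.8 -56.7  50.8] [590.1 -71.2  47.1] [613.9 -40.4  56. ]
side knob 60 [595.6 -61.1  74.5] [587.  -68.9  65.2] [609.3 -48.6  80.8]
side body 216 [592.7 -64.7  36.4] [580.3 -76.2  11.3] [614.3 -40.   61.8]
side shoulder 69 [595.9 -60.2  49.5] [581.4 -73.7  47. ] [614.3 -40.   56.7]
```

```bash
python3 - <<'E'
from h import *
from scipy.optimize import least_squares
im,d=manip.camera('top'); W=cloud('top',d); x,y,z=np.moveaxis(W,-1,0); ok=d>0
hs=ok&(abs(z-45)<4)&(abs(x-585)<130)&(abs(y-188)<120)
q=W[hs][:,:2]
for yaw in np.radians([14.5,15,15.5]):
    a=np.array([np.cos(yaw),np.sin(yaw)]);b=np.array([-a[1],a[0]])
    u=q@a;v=q@b; 
    # lateral extents in slices
    L=[(v[(u>t)&(u<t+20)].min(),v[(u>t)&(u<t+20)].max()) for t in np.arange(u.max()-185,u.max()-20,20)]
    L=np.array(L); print(np.degrees(yaw),L.round(1).T.tolist(),u.max().round(1))
    F=[u[(abs(v-t)<6)].max() for t in np.linspace(v.min()+12,v.max()-12,7)]; print(' back',np.round(F,1),'front',np.round([u[(abs(v-t)<6)].min() for t in np.linspace(v.min()+12,v.max()-12,7)],1))
    ub=np.median(F); vc=np.median(L.mean(1)); print(' pan est',(a*(ub-70)+b*vc).round(1))
pn=ok&(abs(z-65)<3)&(np.hypot(x-616,y-196.5)<46)
cs,_=cv2.findContours(pn.astype(np.uint8),cv2.RETR_EXTERNAL,cv2.CHAIN_APPROX_NONE)
c=max(cs,key=len)[:,0]; p=W[c[:,1],c[:,0],:2]
f=least_squares(lambda s:np.hypot(p[:,0]-s[0],p[:,1]-s[1])-s[2],[616,196,40],loss='soft_l1'); print('circ',f.x)
f=least_squares(lambda s:np.hypot(p[:,0]-s[0],p[:,1]-s[1])-39.5,[616,196],loss='soft_l1',f_scale=1); print('circ40',f.x)
# dark ring via gray
g=cv2.cvtColor(im,cv2.COLOR_RGB2GRAY); r=np.hypot(x-615,y-196.5)
big=cv2.resize(im[165:230,180:245,::-1],None,fx=8,fy=8,interpolation=cv2.INTER_CUBIC); cv2.imwrite('pics/pan.png',big)
E
```

```text
14.500000000000002 [[-39.0, -38.9, -39.2, -39.1, -39.0, -38.9, -38.6, -38.5, -38.1], [107.9, 108.8, 109.2, 109.7, 109.9, 109.6, 110.4, 110.2, 110.8]] 715.1
 back [715.  702.5 703.7 702.8 703.8 702.1 713. ] front [527.2 526.7 527.  485.9 525.6 526.7 527.1]
 pan est [604.7 192.9]
14.999999999999998 [[-43.7, -43.8, -44.2, -44.3, -44.4, -44.5, -44.3, -44.4, -44.1], [103.2, 103.9, 104.2, 103.1, 104.5, 104.0, 104.6, 104.2, 104.6]] 715.4
 back [714.7 702.4 703.9 703.  704.2 702.7 713.9] front [527.  526.6 527.1 486.2 526.  527.3 527.9]
 pan est [604.5 193. ]
15.5 [[-48.5, -48.8, -49.2, -49.5, -49.8, -50.1, -50.0, -50.3, -49.6], [98.5, 99.0, 99.1, 97.8, 99.1, 98.4, 98.9, 98.2, 98.5]] 716.2
 back [714.4 702.3 704.  703.3 704.6 703.3 716.2] front [528.  526.5 527.2 486.4 526.4 528.  528.7]
 pan est [604.4 193. ]
circ [617.22892638 196.07593046  37.51329631]
circ40 [617.42741695 195.73298285]
```

View pics/pan.png

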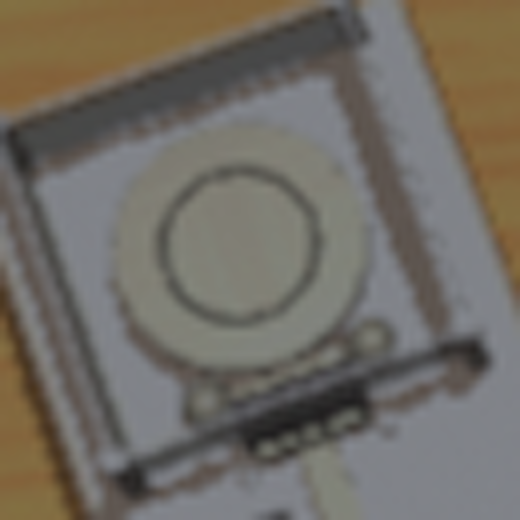

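The crop shows the dark ring centred at crop (240,246), which is full-image (209.6,195.3). Next I'll measure the ring and the standing weight in the same camera.

```bash
python3 - <<'E'
from h import *
from scipy.optimize import least_squares
c=manip.calibration('top');K=np.array(c['intrinsics']);P=np.array(c['pose'])
def ray(u,v,z):
    r=P[:3,:3]@np.array([(u-K[0,2])/K[0,0],-(v-K[1,2])/K[1,1],-1]); t=(z-P[2,3])/r[2]; return P[:3,3]+t*r
im,d=manip.camera('top'); W=cloud('top',d); x,y,z=np.moveaxis(W,-1,0)
print('ring',ray(209.56,195.3,65).round(1), ray(209.56,195.3,65+0).round(1))
g=cv2.resize(cv2.cvtColor(im,cv2.COLOR_RGB2GRAY)[165:230,180:245],None,fx=8,fy=8,interpolation=cv2.INTER_CUBIC).astype(float)
# darkest radius along rays from ring centre
pts=[]
for a in np.linspace(0,2*np.pi,72,False):
    rr=np.arange(60,100); X=240+rr*np.cos(a); Y=246+rr*np.sin(a)
    s=g[Y.astype(int),X.astype(int)]; k=s.argmin(); pts.append((X[k],Y[k]))
pts=np.float32(pts); e=cv2.fitEllipse(pts); print('ell',e); u,v=(e[0][0]+.5)/8-.5+180,(e[0][1]+.5)/8-.5+165
print('ring fit',ray(u,v,65).round(1))
m=(d>0)&(np.hypot(x-600,y+57)<20)&(z>76)&(z<90); q=W[m]; vv,uu=np.nonzero(m); print('knob',m.sum(),q.mean(0).round(1),ray(uu.mean(),vv.mean(),81).round(1), cv2.minEnclosingCircle(q[:,:2].astype(np.float32)))
E
```

```text
ring [617.9 197.5  65. ] [617.9 197.5  65. ]
ell ((239.52676391601562, 246.0242156982422), (148.2475128173828, 153.2473602294922), 60.579463958740234)
ring fit [617.8 197.6  65. ]
knob 49 [600.  -55.9  80.1] [599.8 -55.8  81. ] ((599.235595703125, -55.31998825073242), 10.720072746276855)
```

```bash
python3 -m creep '{"slide":[[4,0,0],[5,0,0],[5,0,0],[0.2,0,-3],[0,0,-3],[0,0,-3],[0,0,-2],[0,0,0]],"turn":[0,0,0,0,0,0,0,0],"claw":[0.45,0.45,0.45,0.45,0.45,0.45,0.45,0.45]}' 15
```

```text
clock: 14.02
eef_pos: [602.5, -57.3, 252.8]
eef_rot: [3.141, -0.003, 3.011]
wrist_force: [-0.9, -0.2, 0.6]
finger_gap: 42.6
finger_force: 0.0
```

```bash
python3 -m creep '{"slide":[[0,0,0],[0,0,0],[0,0,0],[0,0,0],[0,0,0]],"turn":[0,0,0,0,0],"claw":[0.1,0.1,0.1,0.1,0.1]}' 15; python3 -m creep '{"slide":[[0,0,0],[0,0,1],[0,0,2],[0,0,3],[0,0,2.5],[0,0,0],[0,0,0]],"turn":[0,0,0,0,0,0,0],"claw":[0.1,0.1,0.1,0.1,0.1,0.1,0.1]}' 15
```

```text
clock: 14.65
eef_pos: [602.3, -57.4, 255.5]
eef_rot: [3.141, 0.002, 3.011]
wrist_force: [0.7, 0.9, 6.9]
finger_gap: 21.5
finger_force: 15.0
clock: 15.52
eef_pos: [601.8, -57.4, 338.3]
eef_rot: [3.142, -0.002, 3.011]
wrist_force: [0.1, 0.5, -4.6]
finger_gap: 21.6
finger_force: 15.0
```

```bash
python3 -m creep '{"slide":[[0,0.5,2],[0.2,2,2],[0.3,4,0],[0.3,5,0],[0.3,5,0],[0.3,4.5,0],[0.3,3,0],[0.08,1.26,0]],"turn":[0,0,0,0,0,0,0,0],"claw":[0.1,0.1,0.1,0.1,0.1,0.1,0.1,0.1]}' 15; python3 -m creep '{"slide":[[0,0,0],[0,0,0],[0,0,0],[0,0,0]],"turn":[0,0,0,0],"claw":[0.1,0.1,0.1,0.1]}' 15; python3 - <<'E'
from h import *
s=manip.read_state(); print(s['eef_pos'].round(1))
im,d=manip.camera('side'); W=cloud('side',d); e=s['eef_pos']; hsv=cv2.cvtColor(im,cv2.COLOR_RGB2HSV)
x,y,z=np.moveaxis(W,-1,0)
m=(d>0)&(np.hypot(x-e[0],y-e[1])<35)&(z<e[2]-190)&(z>95)&(hsv[...,1]>90); q=W[m]
for lo in range(100,190,8):
    t=q[(q[:,2]>=lo)&(q[:,2]<lo+8)]
    if len(t)>4: print(lo,len(t),t.mean(0).round(1),t.min(0).round(1),t.max(0).round(1))
cv2.imwrite('pics/g5.png',cv2.resize(im[110:230,200:350,::-1],None,fx=4,fy=4,interpolation=cv2.INTER_CUBIC))
E
```

```text
clock: 16.52
eef_pos: [619.8, 196.6, 377.9]
eef_rot: [-3.141, -0.002, 3.012]
wrist_force: [0.7, -0.4, -4.1]
finger_gap: 21.3
finger_force: 15.0
clock: 17.02
eef_pos: [619.9, 194.5, 379.8]
eef_rot: [3.142, 0.0, 3.01]
wrist_force: [0.3, 0.2, -4.2]
finger_gap: 21.2
finger_force: 15.0
[619.9 194.5 379.8]
124 8 [612.2 185.5 130.5] [600.2 178.4 129.1] [626.6 196.5 131.7]
132 25 [611.  183.6 136.3] [598.6 176.3 133. ] [629.4 199.4 139.6]
140 25 [609.6 183.  143.9] [599.3 174.4 140.1] [628.9 198.7 147.7]
148 24 [610.9 181.7 152. ] [598.6 175.3 148.5] [628.  196.4 155.9]
156 30 [609.6 184.6 159.4] [597.4 176.5 156.2] [630.1 205.6 163.7]
164 31 [610.8 183.6 168. ] [598.3 175.  164.3] [630.2 204.9 171.7]
172 31 [612.2 191.2 173.7] [598.6 178.6 172.1] [630.5 208.8 179.7]
180 7 [616.1 185.2 183.7] [607.4 171.6 181.2] [625.1 205.6 186.5]
```

View pics/g5.png

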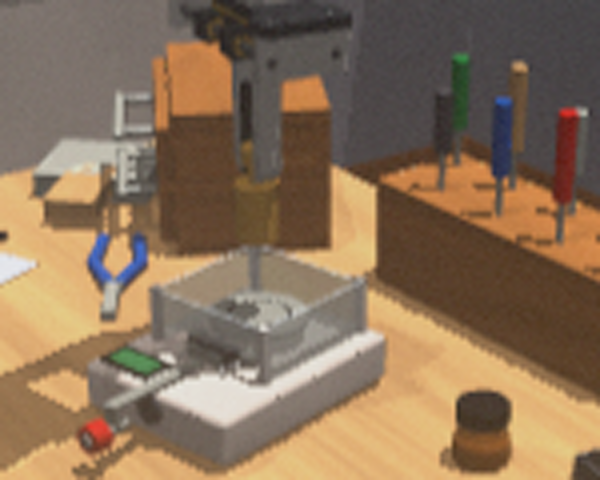

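The crop shows the weight upright at about (255,205), hanging over the pan inside the shield's outline. The red lock knob is out at (95,435). I'll lower now.

```bash
python3 -m creep '{"slide":[[0,0.05,-1.5],[0,0,-1.5],[0,0,-1.5],[0,0,-0.8],[0,0,-0.4],[0,0,-0.1],[0,0,0],[0,0,0]],"turn":[0,0,0,0,0,0,0,0],"claw":[0.1,0.1,0.1,0.1,0.1,0.1,0.1,0.1]}' 15; python3 -m creep '{"slide":[[0,0,-0.1],[0,0,-0.1],[0,0,-0.1],[0,0,-0.1],[0,0,-0.1],[0,0,0],[0,0,0]],"turn":[0,0,0,0,0,0,0],"claw":[0.1,0.1,0.1,0.1,0.1,0.1,0.1]}' 15
```

```text
clock: 18.08
eef_pos: [619.9, 195.7, 322.1]
eef_rot: [3.141, 0.001, 3.011]
wrist_force: [-0.1, 0.1, -4.5]
finger_gap: 21.3
finger_force: 15.0
clock: 18.95
eef_pos: [619.9, 195.7, 316.7]
eef_rot: [-3.142, 0.0, 3.011]
wrist_force: [-0.7, -0.1, -3.8]
finger_gap: 21.4
finger_force: 15.0
```

```bash
python3 -m creep '{"slide":[[0,0,-0.1],[0,0,-0.1],[0,0,-0.1],[0,0,0],[0,0,0]],"turn":[0,0,0,0,0],"claw":[0.1,0.1,0.1,0.1,0.1]}' 15; python3 -m creep '{"slide":[[0,0,-0.1],[0,0,-0.1],[0,0,0],[0,0,0]],"turn":[0,0,0,0],"claw":[0.1,0.1,0.1,0.1]}' 15
```

```text
clock: 19.58
eef_pos: [619.9, 195.7, 313.8]
eef_rot: [3.142, 0.0, 3.011]
wrist_force: [0.1, 0.5, -1.8]
finger_gap: 21.2
finger_force: 15.0
clock: 20.08
eef_pos: [619.9, 195.7, 311.8]
eef_rot: [3.141, 0.0, 3.011]
wrist_force: [0.0, 0.4, -1.7]
finger_gap: 21.6
finger_force: 15.0
```

```bash
python3 -m creep '{"slide":[[0,0,-0.1],[0,0,0],[0,0,0],[0,0,0]],"turn":[0,0,0,0],"claw":[0.1,0.1,0.1,0.1]}' 15; python3 -m creep '{"slide":[[0,0,-0.05],[0,0,0],[0,0,0],[0,0,0]],"turn":[0,0,0,0],"claw":[0.1,0.1,0.1,0.1]}' 15
```

```text
clock: 20.58
eef_pos: [619.9, 195.7, 310.7]
eef_rot: [3.141, 0.0, 3.011]
wrist_force: [0.4, 1.1, -0.4]
finger_gap: 21.6
finger_force: 15.0
clock: 21.08
eef_pos: [619.9, 195.7, 310.2]
eef_rot: [3.142, 0.0, 3.011]
wrist_force: [0.2, 0.6, 0.1]
finger_gap: 21.5
finger_force: 15.0
```

The wrist load is about zero, so the pan carries the weight. I'll release, rise straight up and back off.

```bash
python3 -m creep '{"slide":[[0,0,0],[0,0,0],[0,0,0],[0,0,0],[0,0,0],[0,0,1],[0,0,3],[0,0,3]],"turn":[0,0,0,0,0,0,0,0],"claw":[0.2,0.35,0.5,0.5,0.5,0.5,0.5,0.5]}' 6; python3 -m creep '{"slide":[[0,0,3],[-4,-2,2],[-5,-4,0],[-5,-5,0],[-4,-4,0],[0,0,0],[0,0,0]],"turn":[0,0,0,0,0,0,0],"claw":[0.5,0.5,0.5,0.5,0.5,0.5,0.5]}'
python3 at.py 617 197 60; python3 - <<'E'
from h import *
a,d=manip.camera('top');b,_=manip.camera('side')
c=manip.calibration('top');K=np.array(c['intrinsics']);P=np.array(c['pose'])
W=cloud('top',d); x,y,z=np.moveaxis(W,-1,0)
m=(d>0)&(np.hypot(x-617,y-197)<20)&(z>128)&(z<145); print('knob',m.sum(),W[m].mean(0).round(1))
hsv=cv2.cvtColor(a,cv2.COLOR_RGB2HSV); r=(d>0)&((hsv[...,0]<6)|(hsv[...,0]>174))&(hsv[...,1]>150)&(abs(x-450)<40)&(abs(y-150)<30)&(z>36); print('red',W[r].mean(0).round(1))
f=lambda i,s:cv2.resize(i[s][...,::-1],(400,400),interpolation=cv2.INTER_CUBIC)
cv2.imwrite('pics/fin.png',np.hstack([f(a,np.s_[160:240,170:250]),f(b,np.s_[150:230,220:300])]))
E
```

```text
clock: 22.08
eef_pos: [619.8, 195.7, 381.7]
eef_rot: [3.141, 0.0, 3.011]
wrist_force: [-0.7, -0.2, 0.2]
finger_gap: 46.9
finger_force: 0.0
clock: 22.95
eef_pos: [447.2, 52.6, 431.0]
eef_rot: [3.141, 0.002, 3.01]
wrist_force: [0.3, 0.6, 0.0]
finger_gap: 47.2
finger_force: 0.0
top knob 74 [614.9 196.6 133.8] [604.8 186.7 121.5] [626.6 207.6 140.3]
top body 136 [609.1 193.6  97.1] [599.3 180.3  66. ] [630.6 219.  111. ]
top shoulder 75 [611.  194.8 106. ] [600.1 180.8 102.4] [630.6 213.  111. ]
side knob 42 [613.9 190.4 129.1] [604.3 182.9 120.2] [625.2 204.6 136.4]
side body 161 [610.9 186.6  90.1] [597.  174.8  66.5] [631.1 210.8 114.7]
side shoulder 38 [613.4 191.9 104.8] [600.1 174.8 102.3] [631.1 210.8 111.4]
knob 69 [615.5 196.7 134.7]
red [446.4 159.4  38.2]
```

View pics/fin.png

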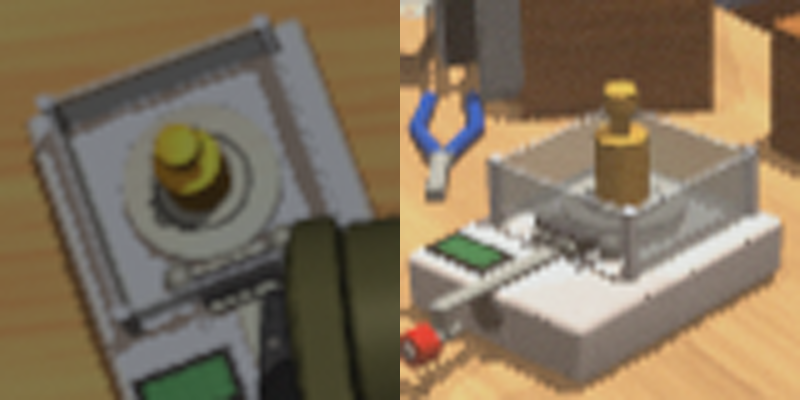

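The weight stands upright on the pan with its knob at about (615,197), within about 3 mm of the ring's centre. The lock is out and the arm is clear. I'll hand in.

```bash
python3 -c "
from cell import manip
print(manip.sign_off())"
```

```text
the job is handed in; nothing more can be done
None
```

I handed the job in after about 23 s of robot time, with no verdict returned: the lock knob is pulled out, and the brass weight was stood upright and let go on the cork pad, then set upright on the free pan and released, by camera about 3 mm from the ring's centre (limit 6 mm).

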